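# Sort the bar ends by metal

### The job

Sort the loose bar ends standing on the bench by metal, ready to be used again: stand each brass, copper and aluminium one upright on the floor of the blue bin that already holds bar ends of its metal, in the free front half. Leave the black steel bar end standing where it is.

Things in the scene. Friction and masses are not known exactly. Their poses are not given: they have to be found in the camera images.
- brass_hex: loose yellow brass bar end, hexagonal, 32 mm across flats, 90 mm tall, about 0.65 kg; one pair of flats faces along its x axis, the others at 60 and 120 degrees from it; stands upright on the bench at the start, z axis up; origin at the centre of its underside
- brass_round: loose yellow brass bar end, round, 30 mm diameter, 84 mm tall, about 0.5 kg; stands upright on the bench at the start, z axis up; origin at the centre of its underside
- copper_round: loose red-brown copper bar end, round, 34 mm diameter, 80 mm tall, about 0.65 kg; stands upright on the bench at the start, z axis up; origin at the centre of its underside
- alu_square: loose pale silver aluminium bar end, square, 34 x 34 mm (faces along its x and y axes), 92 mm tall, about 0.3 kg; stands upright on the bench at the start, z axis up; origin at the centre of its underside
- alu_flat: loose pale silver aluminium flat-bar end, 25 mm (along its x) x 42 mm (along its y), 86 mm tall, about 0.25 kg; stands upright on the bench at the start, z axis up; origin at the centre of its underside
- steel_round: loose black (mill-scaled) steel bar end, round, 36 mm diameter, 82 mm tall, about 0.65 kg: not to be moved; stands upright on the bench at the start, z axis up; origin at the centre of its underside
- bin_brass: fixed blue picking bin, 170 (x) x 130 (y) mm, walls and floor 3 mm; origin: centre of its underside on the bench; +x points from the 30 mm front lip (robot's side) to the back wall (65 mm); side walls 40 mm high in front, 65 mm behind. Short brass bar ends up to 50 mm high are fixed behind x = +13 mm; the front half (floor at z = 3 mm) takes two more at x -40, y +31 and -31 mm
- bin_copper: fixed blue picking bin, 170 (x) x 130 (y) mm, walls and floor 3 mm; origin: centre of its underside on the bench; +x points from the 30 mm front lip (robot's side) to the back wall (65 mm); side walls 40 mm high in front, 65 mm behind. Short copper bar ends up to 50 mm high are fixed behind x = +13 mm; the front half (floor at z = 3 mm) takes two more at x -40, y +31 and -31 mm
- bin_aluminium: fixed blue picking bin, 170 (x) x 130 (y) mm, walls and floor 3 mm; origin: centre of its underside on the bench; +x points from the 30 mm front lip (robot's side) to the back wall (65 mm); side walls 40 mm high in front, 65 mm behind. Short aluminium bar ends up to 50 mm high are fixed behind x = +13 mm; the front half (floor at z = 3 mm) takes two more at x -40, y +31 and -31 mm
Mind the look-alikes: they are no part of the job. Leave any green look-alike of the bin_brass alone.

How it is judged:
By the outcome, as a careful person would: the job done as asked, in the order asked, and still so for the second after the job is handed in, with the robot touching nothing.
It also fails if it takes over 128 s, if anything falls off the work surface, if the arm or the gripper's body presses on something with over 40 N, if the wrist force passes 120 N, or if a joint passes its speed limit or range.

### The arm

A 7-joint arm with a two-finger parallel gripper is mounted at the origin on the work surface. World frame = base frame: x ahead of the robot, y to its left, z up, the work surface at z = 0. Lengths are in m, angles in rad, forces in N, time in s.
With the tool pointing down it reaches from about 0.425 to 0.95 m from the base axis. Payload 16.7 kg.
Tool frame: the origin (TCP) lies at the very end of the fingers, on their centre line; the grasp point (between the pads) lies behind it (hold_point_z is the z of the grasp point in the tool frame, in m); z points along the fingers, y is the line along which they close (so a half turn about z gives the same grasp; the last joint's range is limited). The gripper opens to 94 mm and grips with 3 to 60 N. Pads are 16 mm wide; open, the fingers measure 119 mm over their backs; the gripper's body (75 mm by 177 mm) begins 78 mm behind the grasp point.
Start: joints at [-1.393, 0.426, 0.074, 1.606, -0.034, 1.111, -0.067], TCP at [0.217, 0.639, 0.205] pointing down, gripper open.
Joint ranges: [-2.85, 2.85], [-0.5, 2.14], [-1.23, 1.37], [0.21, 2.46], [-1.02, 4.16], [0.16, 2.05], [-2.73, 2.73]. Speed limits (rad/s): [1.89, 1.89, 2.39, 2.39, 3.01, 3.01, 3.01].

### API

Orientations are given as a rotation vector (axis times angle).
In Python, from plant import get_state, capture, calibration, job_done, hold_point_z gives the robot as it stands. The module is installed in compiled form; this text tells all that it offers.
- The arm moves only by the tool jog_arm, never from a script. Its argument "increments" is a list of rows, each a list of 7 numbers: the turn, a rotation vector about the tool's x, y, z in degrees, then the shift along the tool's x, y, z in mm, then the finger opening in mm, from 0 to 94. In form: [[wx, wy, wz, tx, ty, tz, claw], ...]. A call has 1 to 20 rows; each row shifts and turns the commanded pose from where the row before left it, along the tool's axes as they then stand; what a row does not reach is not made up. A row lasts 1/10 s, in which the tool goes at most 50 mm and 8.59 degrees, less where a joint would pass 70% of its speed; a pose out of reach is approached as far as the arm can. A call with a gripper value outside its range is refused whole. The fingers move at their own pace and stop on an object; the grip force is fixed at half the most. Time passes only in rows, so rows that do not move let the fingers close. It gives the time, the measured TCP pose, the force, the opening and the grip force at its end, in the units of the state.
- get_state(): the state, without advancing time (a new reading comes with each control period).
- capture(name): name is "side" or "top" or "wrist"; returns the picture (400x640x3 uint8, red, green, blue); there is no depth.
- calibration(name): a dict with "vfov" (degrees; the focal length in pixels is half the picture's height over the tangent of half this angle, whatever the lens; pixels are square), "cx", "cy" (the principal point, pixels), "dist_coeffs" ([k1, k2, p1, p2, k3] as OpenCV has them; the pictures are not rectified), "origin" and "rotation" of the camera in the world; the wrist camera has in their place "hand_eye" (4x4, takes a point from camera to tool coordinates, whose origin is the TCP and whose axes are the flange's). Camera axes: x right, y down, z forward; pixel columns grow to the right and rows downward; lengths in m; the calibration is good to about 2 mm. A picture is of the moment at which its call begins: read the wrist's pose just before it. calibration takes no time and is no camera call.
- job_done(): hands the job in; it is judged then, once.
The state is a dict: "time": time; "qpos": joint angles; "joint_vel": joint speeds; "effort": joint torques, N m; "tcp_pos": TCP position; "tool_rot": TCP orientation; "ft_force": force on the tool from outside, world axes, zero at the start; "torque": the same for the moment, N m; "grip_width": finger opening in m; "finger_force": force on a finger pad.
Only numpy, scipy, OpenCV 4.12 (cv2) and the standard library are available. Lean on these libraries where they do the work, as an engineer would, in place of code of your own. Each camera call takes 0.05 s, during which the arm holds its last target. There are 200 camera calls.

## Working session

There is one attempt and no reset: what is moved stays moved. The work goes in short steps, Python scripts to look and compute and a tool call to move; the robot and the scene stay as the last step left them, time stands still between calls to the robot, and variables do not carry over. Pictures are saved under pics/ and viewed, at most 14 in all, crops included, and the job is handed in when it is done.

Besides the shell and the picture viewer there is one more tool, called after "Call:" as name(argument=value, ...), one argument or row to a line, values as JSON. jog_arm: Moves the arm, as the interface text tells. Its arguments: {"type":"object","properties":{"increments":{"type":"array","items":{"type":"array","items":{"type":"number"}}}},"required":["increments"]}

```bash
mkdir -p pics; python3 - <<'E'
from plant import *
import cv2,numpy as np
np.set_printoptions(precision=4,suppress=True)
print(hold_point_z)
s=get_state();print(s)
for n in("side","top","wrist"):
    print(n,calibration(n))
for n in("side","top"):
    cv2.imwrite(f"pics/{n}0.png",capture(n)[:,:,::-1])
E
```

```text
-0.0188
{'time': 0.0, 'qpos': array([-1.3935,  0.4267,  0.0739,  1.6066, -0.0341,  1.1108, -0.0672]), 'joint_vel': array([-0.0005,  0.0017, -0.0003,  0.0002,  0.0006,  0.0009,  0.0007]), 'effort': array([  0.    , -93.5791,   3.6676, -45.4207,  -0.0487,   0.02  ,
         0.    ]), 'tcp_pos': array([0.2166, 0.6388, 0.2048]), 'tool_rot': array([-0.5112, -3.0996,  0.002 ]), 'ft_force': array([ 0.6079, -0.5043, -0.2055]), 'torque': array([-0.0114,  0.016 ,  0.018 ]), 'finger_force': 0.0, 'grip_width': 0.09352411839894821}
side {'vfov': 43.03937952718132, 'cx': 328.3770630864814, 'cy': 203.21885753102987, 'dist_coeffs': array([0.0575, 0.    , 0.    , 0.    , 0.    ]), 'origin': array([-0.2738, -0.7984,  0.9642]), 'rotation': array([-2.1669,  0.8227, -0.3966])}
top {'vfov': 45.708156784404, 'cx': 317.56760228972064, 'cy': 201.62218842075063, 'dist_coeffs': array([-0.1432,  0.    ,  0.    ,  0.    ,  0.    ]), 'origin': array([0.247 , 0.008 , 1.6078]), 'rotation': array([-2.1584,  2.1485, -0.1423])}
wrist {'vfov': 68.05170636590073, 'cx': 323.08915350987905, 'cy': 198.90195808811322, 'dist_coeffs': array([-0.0364,  0.    ,  0.    ,  0.    ,  0.    ]), 'hand_eye': array([[ 0.0005, -0.9619, -0.2733,  0.0797],
       [ 1.    ,  0.0005,  0.0002,  0.0001],
       [-0.0001, -0.2733,  0.9619, -0.1799],
       [ 0.    ,  0.    ,  0.    ,  1.    ]])}
```

View pics/top0.png

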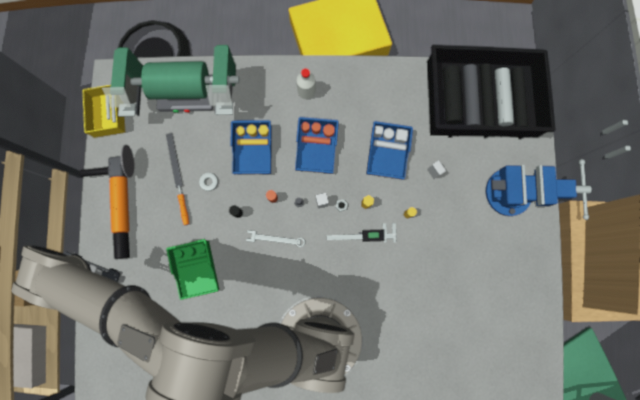

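View pics/side0.png

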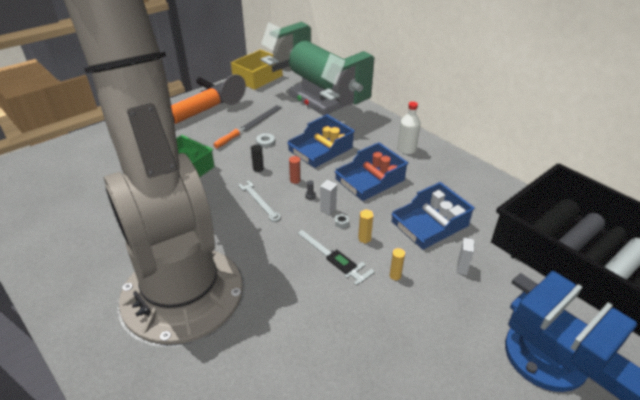

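The top view shows blue bins: brass at (252,148), copper at (317,145), aluminium at (389,150), with the green look-alike at (193,268). Loose: copper (272,196), steel (237,211), a small dark part (300,202, clutter), alu (322,200), nut (342,204, clutter), brass (368,201) and (412,212), alu (439,168). I'll enlarge both views.

```bash
cat > h.py <<'E'
from plant import *
import cv2,numpy as np
from scipy.spatial.transform import Rotation as R
np.set_printoptions(precision=4,suppress=True)
def cam(n,st=None):
    c=calibration(n);f=200/np.tan(np.radians(c['vfov']/2))
    K=np.array([[f,0,c['cx']],[0,f,c['cy']],[0,0,1.]])
    if n=='wrist':
        st=st or get_state();T=np.eye(4);T[:3,:3]=R.from_rotvec(st['tool_rot']).as_matrix();T[:3,3]=st['tcp_pos']
        T=T@c['hand_eye']
    else:
        T=np.eye(4);T[:3,:3]=R.from_rotvec(c['rotation']).as_matrix();T[:3,3]=c['origin']
    return K,c['dist_coeffs'],T
def bp(n,uv,z,st=None):
    K,d,T=cam(n,st);p=cv2.undistortPoints(np.array(uv,float).reshape(-1,1,2),K,d)[:,0]
    r=np.c_[p,np.ones(len(p))]@T[:3,:3].T
    return T[:3,3]+r*((z-T[2,3])/r[:,2])[:,None]
def pj(n,P,st=None):
    K,d,T=cam(n,st);Q=(np.array(P,float).reshape(-1,3)-T[:3,3])@T[:3,:3]
    return cv2.projectPoints(Q,np.zeros(3),np.zeros(3),K,d)[0][:,0]
def crop(im,x,y,w,h,s,f):
    cv2.imwrite(f,cv2.resize(im[y:y+h,x:x+w],None,fx=s,fy=s,interpolation=cv2.INTER_CUBIC))
E
python3 - <<'E'
from h import *
crop(cv2.imread('pics/top0.png'),225,110,230,120,3.4,'pics/topc.png')
# bin floor centre, loose tops
print(bp('top',[(252,148),(317,145),(389,150)],.04))
print(bp('top',[(272,196),(237,211),(322,200),(368,201),(412,212),(439,168)],.085))
E
```

```text
[[ 0.6374  0.2317  0.04  ]
 [ 0.6484  0.0108  0.04  ]
 [ 0.6327 -0.234   0.04  ]]
[[ 0.4664  0.156   0.085 ]
 [ 0.4168  0.269   0.085 ]
 [ 0.454  -0.0064  0.085 ]
 [ 0.4514 -0.1556  0.085 ]
 [ 0.4161 -0.2988  0.085 ]
 [ 0.5625 -0.3926  0.085 ]]
```

View pics/topc.png

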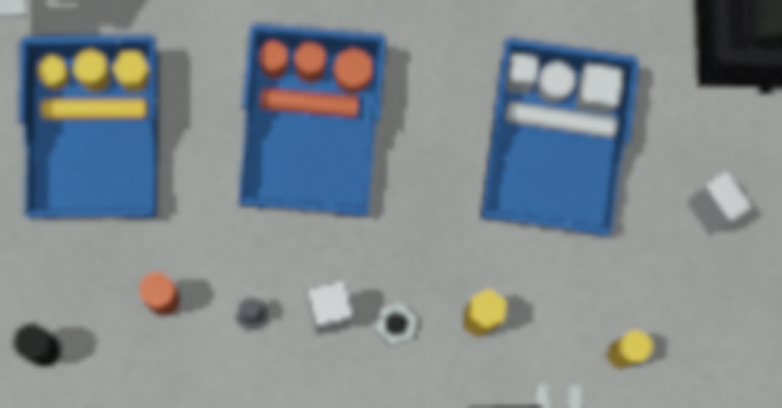

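The crop shows a yellow hexagonal top at crop (487,310), which is image (368,201), and a yellow round one at (635,346), which is (412,212). The copper round is at (158,292), the alu square at (330,304), the alu flat at (728,196) and the black steel at (37,344). The dark knob (252,312) and nut (397,322) are clutter. I'll measure them with the wrist camera from above.

Call:
jog_arm(
  increments=[
    [0,0,-6.2,0,0,-10,94],
    [0,0,-6.2,0,0,-20,94],
    [0,0,-6.2,0,0,-20,94],
    [0,0,0,0,0,-20,94],
    [0,0,0,0,0,-20,94],
  ],
)

```text
time: 0.6
tcp_pos: [0.2167, 0.639, 0.2959]
tool_rot: [-0.003, -3.141, 0.001]
ft_force: [0.5, 0.1, 0.3]
grip_width: 0.0938
finger_force: 0.0
```

Call:
jog_arm(
  increments=[
    [0,0,0,-14,-36,0,94],
    [0,0,0,-15,-37,0,94],
    [0,0,0,-15,-37,0,94],
    [0,0,0,-15,-37,0,94],
    [0,0,0,-15,-37,0,94],
    [0,0,0,-15,-37,0,94],
    [0,0,0,-15,-37,0,94],
    [0,0,0,-15,-37,0,94],
    [0,0,0,-15,-37,0,94],
    [0,0,0,-15,-37,0,94],
    [0,0,0,-15,-37,0,94],
    [0,0,0,-15,-37,0,94],
    [0,0,0,-15,-37,0,94],
    [0,0,0,-15,-37,0,94],
    [0,0,0,-15,-37,0,94],
    [0,0,0,-15,-37,0,94],
    [0,0,0,-15,-37,0,94],
    [0,0,0,-15,-37,0,94],
    [0,0,0,-14,-34,0,94],
    [0,0,0,0,0,0,94],
  ],
)

```text
time: 2.6
tcp_pos: [0.4988, -0.0648, 0.2955]
tool_rot: [0.012, 3.141, -0.002]
ft_force: [-0.1, 0.4, -0.7]
grip_width: 0.0941
finger_force: 0.0
```

```bash
python3 - <<'E'
from h import *
s=get_state();im=capture('wrist')[:,:,::-1].copy();cv2.imwrite('pics/w1.png',im)
import pickle;pickle.dump(s,open('w1.pkl','wb'));print(s['tcp_pos'],s['tool_rot'],s['qpos'])
cv2.imwrite('pics/w1v.png',cv2.resize(im,None,fx=1.25,fy=1.25,interpolation=cv2.INTER_CUBIC))
E
```

```text
[ 0.4988 -0.0648  0.2955] [ 0.012   3.1414 -0.0024] [-0.6284  0.053   0.6657  1.8982 -0.0335  1.2015  1.6118]
```

View pics/w1v.png

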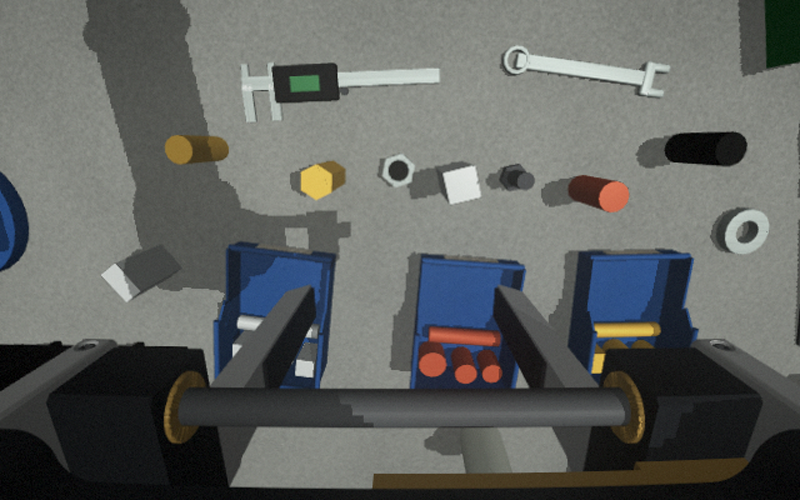

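The wrist view (x1.25) shows brass round (180,149), hex (317,182), alu square (460,183), copper (612,195), steel (735,149, leave) and alu flat (122,280). The bin fronts face up: aluminium (280,250), copper (470,260), brass (635,255). I'll zoom in on the edges.

```bash
python3 - <<'E'
from h import *
im=cv2.imread('pics/w1.png')
crop(im,75,100,200,150,4,'pics/w1a.png');crop(im,330,130,230,150,3.4,'pics/w1b.png')
E
```

```text
(no output)
```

View pics/w1a.png

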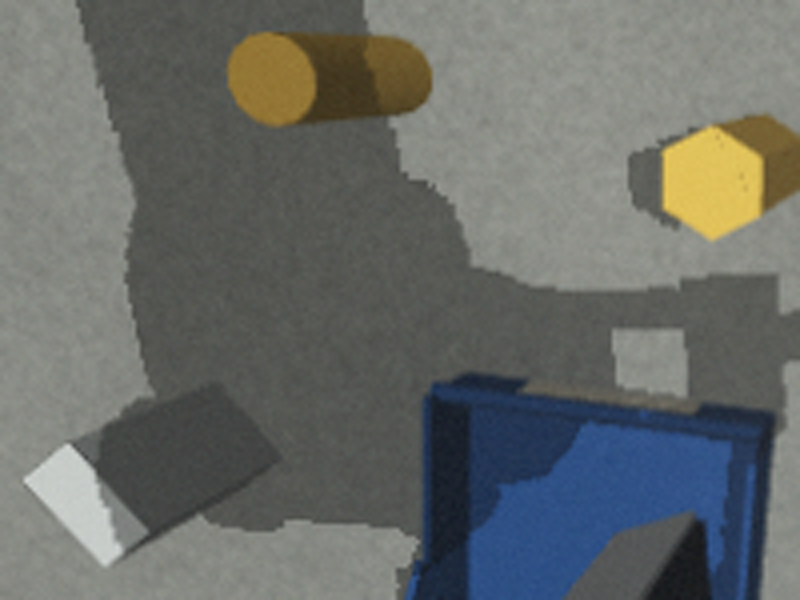

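View pics/w1b.png

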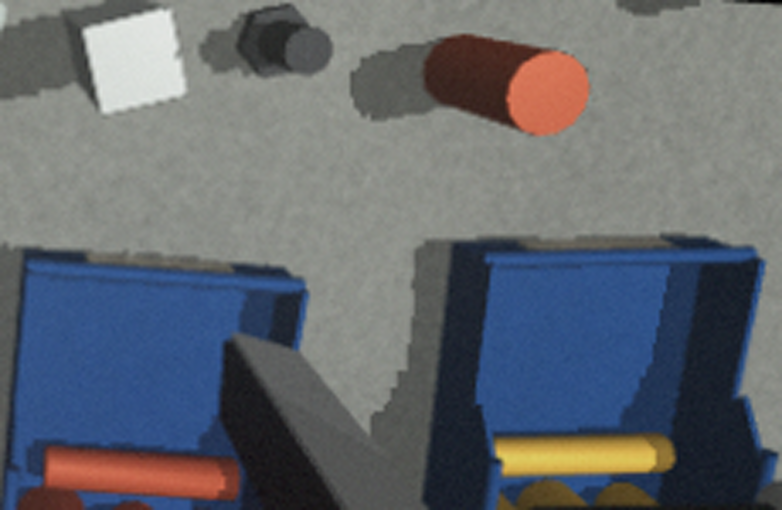

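```bash
cat > m.py <<'E'
from h import *
import pickle
s=pickle.load(open('w1.pkl','rb'))
A=lambda p:np.array(p)/4.+[75,100]
B=lambda p:np.array(p)/3.4+[330,130]
T=lambda p:np.array(p)/3.4+[225,110]
w=lambda uv,z:bp('wrist',uv,z,s)[:,:2]
def poly(n,P):
    e=np.roll(P,-1,0)-P;print(n,P.mean(0),'edges mm',1e3*np.linalg.norm(e,axis=1),'deg',np.degrees(np.arctan2(e[:,1],e[:,0])))
if __name__=='__main__':
    print('bround',w(A([[272,79]]),.084), np.ptp(w(A([[228,79],[317,79],[272,32],[272,126]]),.084),axis=0))
    print('copper',w(B([[548,93]]),.080), np.ptp(w(B([[507,93],[590,93],[548,51],[548,135]]),.08),axis=0))
    poly('hex',w(A([(712,124),(763,152),(763,211),(712,241),(663,211),(663,152)]),.09))
    poly('flat',w(A([(24,480),(69,443),(148,531),(107,567)]),.086))
    poly('sq',w(B([(83,28),(170,9),(186,94),(105,114)]),.092))
    print('top cam', *[bp('top',T([p]),z)[0,:2] for p,z in [((635,346),.084),((158,290),.08),((488,309),.09),((728,196),.086),((330,304),.092)]])
    for n,a in (('alu',A([(428,392),(774,420)])),('cop',B([(27,265),(305,285)])),('brs',B([(487,258),(762,250)]))):
        for z in(.03,.04):
            P=w(a,z);d=P[1]-P[0];print(n,z,P.ravel(),'w',np.linalg.norm(d),'yaw',np.degrees(np.arctan2(-d[0],d[1])))
    for n,b,f in (('brs',[(22,38),(155,37)],[(28,216),(157,215)]),('cop',[(253,25),(385,38)],[(241,205),(369,215)]),('alu',[(508,40),(637,57)],[(483,217),(611,234)])):
        b=bp('top',T(b),.065)[:,:2];f=bp('top',T(f),.035)[:,:2]
        d=b.mean(0)-f.mean(0)
        yaw=lambda d:np.degrees(np.arctan2(d[1],d[0]))
        print(n,'top ctr',(b.mean(0)+f.mean(0))/2,'front',f.mean(0),'len',np.linalg.norm(d),'w',np.linalg.norm(b[1]-b[0]),np.linalg.norm(f[1]-f[0]),'yaw',yaw(d),yaw(b[0]-b[1])-90,yaw(f[0]-f[1])-90)
E
python3 m.py
```

```text
bround [[ 0.422 -0.298]] [0.0296 0.0297]
copper [[0.4747 0.1622]] [0.0334 0.0337]
hex [ 0.4564 -0.1549] edges mm [18.1644 18.8807 19.791  18.2588 18.9339 18.5208] deg [  60.4579   -3.2987  -60.92   -122.96    175.4393  117.7268]
flat [ 0.5687 -0.3909] edges mm [24.4922 40.1822 23.4033 41.2701] deg [ 124.4861   33.5567  -52.8431 -144.8718]
sq [ 0.4607 -0.0043] edges mm [33.0604 32.6772 31.6328 33.7408] deg [ 101.9234   13.236   -76.2634 -164.3517]
top cam [ 0.417  -0.2983] [0.4694 0.1582] [ 0.4512 -0.1568] [ 0.5635 -0.3927] [ 0.455  -0.0065]
alu 0.03 [ 0.5427 -0.2876  0.5551 -0.1513] w 0.13686716120559358 yaw -5.189539990269227
alu 0.04 [ 0.5399 -0.2826  0.552  -0.1494] w 0.13379386326686007 yaw -5.189539990269207
cop 0.03 [ 0.5607 -0.042   0.5714  0.0883] w 0.13071350873964266 yaw -4.716973536656302
cop 0.04 [ 0.5575 -0.0425  0.568   0.0849] w 0.12777838863168103 yaw -4.716973536656307
brs 0.03 [0.5588 0.173  0.5559 0.3056] w 0.13263283412091784 yaw 1.2544509208704875
brs 0.04 [0.5557 0.1677 0.5528 0.2973] w 0.12965461632110614 yaw 1.2544509208704782
brs top ctr [0.6378 0.2319] front [0.5506 0.2295] len 0.17452555459672073 w 0.13296949833735314 0.1289831298473656 yaw 1.5444340314026197 0.30233354262769296 0.5794751519284773
cop top ctr [0.6442 0.0116] front [0.5568 0.0181] len 0.17514186949199642 w 0.13161423440884848 0.1274389622190732 yaw -4.277577800817274 -5.577413191051363 -4.286541193781304
alu top ctr [ 0.6294 -0.2348] front [ 0.5426 -0.2226] len 0.17531004669440634 w 0.1297779736011303 0.12877437427056576 yaw -8.035321756070413 -7.047931184759619 -7.270068560633646
```

```bash
cat > go.py <<'E'
from h import *
import sys
x,y,z,psi=map(float,sys.argv[1:5]);s=get_state();p=np.radians(psi)
ty=np.array([np.cos(p),np.sin(p),0]);tz=np.array([0,0,-1.]);Rt=np.c_[np.cross(ty,tz),ty,tz]
Rc=R.from_rotvec(s['tool_rot']).as_matrix()
print('turn deg',np.degrees(R.from_matrix(Rc.T@Rt).as_rotvec()).round(2),'then shift mm',(1e3*Rt.T@(np.array([x,y,z])-s['tcp_pos'])).round(1),'t',s['time'],'q',s['qpos'].round(2))
E
python3 go.py .4544 -.156 .17 27.7
```

```text
turn deg [-0.07 -0.   61.96] then shift mm [-62.5 -82.3 125.2] t 2.65 q [-0.63  0.05  0.66  1.9  -0.03  1.2   1.61]
```

Call:
jog_arm(
  increments=[
    [0,0,7.7,0,0,0,94],
    [0,0,7.7,0,0,0,94],
    [0,0,7.8,0,0,0,94],
    [0,0,7.8,0,0,0,94],
    [0,0,7.7,0,0,0,94],
    [0,0,7.7,0,0,0,94],
    [0,0,7.8,0,0,0,94],
    [0,0,7.8,0,0,0,94],
    [0,0,0,-12.5,-16.5,20,70],
    [0,0,0,-12.5,-16.5,25,70],
    [0,0,0,-12.5,-16.5,25,70],
    [0,0,0,-12.5,-16.5,25,70],
    [0,0,0,-12.5,-16.3,25,70],
    [0,0,0,0,0,5,70],
    [0,0,0,0,0,0,70],
  ],
)

```text
time: 4.15
tcp_pos: [0.4541, -0.1533, 0.1699]
tool_rot: [-1.62, -2.69, 0.001]
ft_force: [-0.2, -0.1, 0.1]
grip_width: 0.07
finger_force: 0.0
```

```bash
python3 go.py .4544 -.156 .04 27.7; python3 - <<'E'
from h import *
s=get_state();im=capture('wrist')[:,:,::-1].copy()
a=np.radians(np.arange(0,360,60)+27.7+30)
for c,col in (((.4564,-.1549),(0,0,255)),((.4512,-.1568),(255,0,0))):
    q=pj('wrist',np.c_[c[0]+.0185*np.cos(a),c[1]+.0185*np.sin(a),a*0+.09],s)
    cv2.polylines(im,[np.int32(q*16)],True,col,1,cv2.LINE_AA,4)
q=pj('wrist',[[*s['tcp_pos'][:2],.09]],s)[0];print(q);cv2.circle(im,tuple(np.int32(q)),2,(0,255,0),-1)
cv2.imwrite('pics/w2.png',im)
E
```

```text
turn deg [-0.08 -0.06  0.17] then shift mm [ -2.6  -1.  129.9] t 4.15 q [-0.5   0.17  0.78  2.1  -0.15  0.92  0.85]
[323.0786 205.2816]
```

View pics/w2.png

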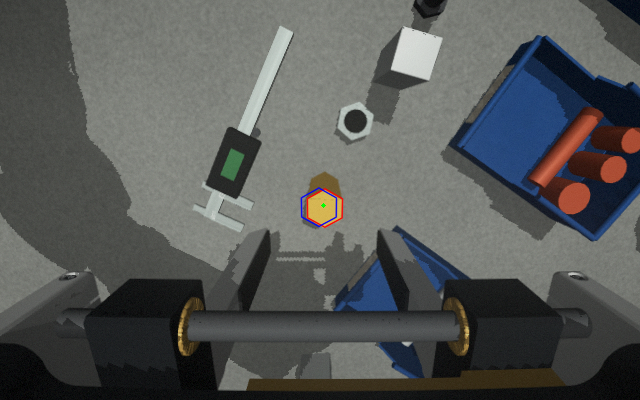

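The overlay lands on the hex top at (323,207), centred between the fingers and matching the wrist estimate. Descend and grip.

Call:
jog_arm(
  increments=[
    [0,0,0,-2.6,0,25,70],
    [0,0,0,0,0,35,70],
    [0,0,0,0,0,35,70],
    [0,0,0,0,0,25,70],
    [0,0,0,0,0,10,70],
    [0,0,0,0,0,0,50],
    [0,0,0,0,0,0,40],
    [0,0,0,0,0,0,36],
    [0,0,0,0,0,0,32],
    [0,0,0,0,0,0,20],
    [0,0,0,0,0,0,10],
    [0,0,0,0,0,0,0],
    [0,0,0,0,0,0,0],
    [0,0,0,0,0,0,0],
  ],
)

```text
time: 5.6
tcp_pos: [0.4563, -0.1563, 0.0411]
tool_rot: [1.621, 2.691, 0.001]
ft_force: [-0.5, 1.0, 11.0]
grip_width: 0.0321
finger_force: 29.6
```

```bash
python3 go.py .5985 .2007 .17 0.9
```

```text
turn deg [ 0.06 -0.01 26.98] then shift mm [ 354.8  147.8 -128.9] t 5.6 q [-0.33  0.41  0.64  2.2  -0.41  0.65  1.09]
```

Width is 32.1 mm across the flats, as it must be. Lift, turn and carry to the brass bin.

Call:
jog_arm(
  increments=[
    [0,0,0,0,0,-10,0],
    [0,0,0,0,0,-25,0],
    [0,0,0,0,0,-35,0],
    [0,0,0,0,0,-35,0],
    [0,0,6,0,0,-25,0],
    [0,0,7,0,0,0,0],
    [0,0,7,0,0,0,0],
    [0,0,7,0,0,0,0],
    [0,0,0,14.8,7.8,0,0],
    [0,0,0,35,15,0,0],
    [0,0,0,35,15,0,0],
    [0,0,0,35,15,0,0],
    [0,0,0,35,15,0,0],
    [0,0,0,35,15,0,0],
    [0,0,0,35,15,0,0],
    [0,0,0,35,15,0,0],
    [0,0,0,35,15,0,0],
    [0,0,0,35,12,0,0],
    [0,0,0,20,0,0,0],
    [0,0,0,5,0,0,0],
  ],
)

```text
time: 7.6
tcp_pos: [0.5893, 0.2031, 0.17]
tool_rot: [-2.201, -2.241, 0.002]
ft_force: [-0.8, 0.1, -6.9]
grip_width: 0.0326
finger_force: 29.6
```

```bash
python3 - <<'E'
from h import *
s=get_state();im=capture('wrist')[:,:,::-1].copy();print(s['tcp_pos'],s['grip_width'])
# predicted inner floor outline of bin_brass front half and slots
def draw(c,yaw,col):
    y=np.radians(yaw);u=np.array([np.cos(y),np.sin(y)]);v=np.array([-u[1],u[0]])
    L=lambda P,z:np.int32(16*pj('wrist',[[*(c+a*u+b*v),z] for a,b in P],s))
    cv2.polylines(im,[L([(.013,.062),(-.082,.062),(-.082,-.062),(.013,-.062)],.003)],False,col,1,cv2.LINE_AA,4)
    cv2.polylines(im,[L([(.0,.065),(-.085,.065),(-.085,-.065),(.0,-.065)],.04)],False,col,1,cv2.LINE_AA,4)
draw(np.array([.638,.2323]),.9,(0,0,255))
cv2.imwrite('pics/w3.png',im)
E
python3 go.py .5985 .2007 .0455 .9
```

```text
[0.5893 0.2031 0.17  ] 0.0325534968007123
turn deg [-0.06  0.04  0.1 ] then shift mm [ -1.7   9.1 124.7] t 7.65 q [-0.97  0.46  0.72  1.79 -0.35  1.03 -0.1 ]
```

View pics/w3.png

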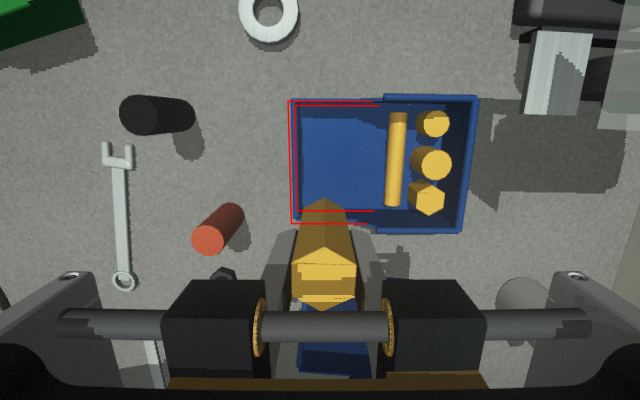

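The bin prediction matches the picture (lip at column 290, side walls at rows 100 and 222), with the piece above the right-hand slot. Lower it.

Call:
jog_arm(
  increments=[
    [0,0,0,-1,9,15,0],
    [0,0,0,0,0,30,0],
    [0,0,0,0,0,30,0],
    [0,0,0,0,0,25,0],
    [0,0,0,0,0,15,0],
    [0,0,0,0,0,7,0],
    [0,0,0,0,0,2.5,0],
    [0,0,0,0,0,0,0],
    [0,0,0,0,0,0,0],
  ],
)

```text
time: 8.55
tcp_pos: [0.5998, 0.1997, 0.047]
tool_rot: [2.204, 2.238, 0.002]
ft_force: [0.8, 0.6, -6.3]
grip_width: 0.032
finger_force: 29.6
```

Call:
jog_arm(
  increments=[
    [0,0,0,0,0,1,0],
    [0,0,0,0,0,1,0],
    [0,0,0,0,0,0.5,0],
    [0,0,0,0,0,0,0],
  ],
)

```text
time: 8.95
tcp_pos: [0.5995, 0.1998, 0.0442]
tool_rot: [-2.204, -2.238, -0.001]
ft_force: [-3.2, -0.3, 4.4]
grip_width: 0.0318
finger_force: 29.6
```

It has touched down (the force changed sign). Release and lift.

Call:
jog_arm(
  increments=[
    [0,0,0,0,0,0,36],
    [0,0,0,0,0,0,42],
    [0,0,0,0,0,0,50],
    [0,0,0,0,0,0,54],
    [0,0,0,0,0,-10,54],
    [0,0,0,0,0,-25,54],
    [0,0,0,0,0,-35,60],
    [0,0,0,0,0,-35,70],
    [0,0,0,0,0,-25,70],
    [0,0,0,0,0,0,70],
  ],
)

```text
time: 9.95
tcp_pos: [0.601, 0.1999, 0.1776]
tool_rot: [2.204, 2.237, 0.008]
ft_force: [0.4, -0.2, 0.3]
grip_width: 0.0702
finger_force: 0.0
```

```bash
python3 - <<'E'
from h import *
im=capture('wrist')[:,:,::-1].copy();cv2.imwrite('pics/w4.png',im)
E
python3 go.py .4205 -.2985 .17 0.9
```

```text
turn deg [ 0.15 -0.1  -0.03] then shift mm [-495.5 -187.4    5.6] t 10.0 q [-0.96  0.47  0.73  1.77 -0.36  1.04 -0.09]
```

View pics/w4.png

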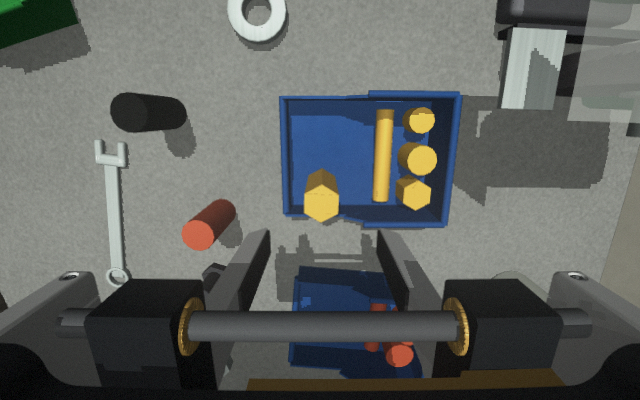

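The hex stands upright in the brass bin at (321,200). On to brass_round.

Call:
jog_arm(
  increments=[
    [0,0,0,-16.5,-6.2,0,70],
    [0,0,0,-33,-12.5,0,70],
    [0,0,0,-33,-12.5,0,70],
    [0,0,0,-33,-12.5,0,70],
    [0,0,0,-33,-12.5,0,70],
    [0,0,0,-33,-12.5,0,70],
    [0,0,0,-33,-12.5,0,70],
    [0,0,0,-33,-12.5,0,70],
    [0,0,0,-33,-12.5,0,70],
    [0,0,0,-33,-12.5,0,70],
    [0,0,0,-33,-12.5,0,70],
    [0,0,0,-33,-12.5,0,70],
    [0,0,0,-33,-12.5,0,70],
    [0,0,0,-33,-12.5,0,70],
    [0,0,0,-33,-12.5,0,70],
    [0,0,0,-16.5,-6.2,0,70],
    [0,0,0,0,0,0,70],
    [0,0,0,0,0,0,70],
  ],
)

```text
time: 11.8
tcp_pos: [0.4183, -0.298, 0.1728]
tool_rot: [-2.205, -2.236, 0.001]
ft_force: [-0.2, -0.1, -0.1]
grip_width: 0.07
finger_force: 0.0
```

```bash
cat > see.py <<'E'
from h import *
import sys
# refine top-of-bar centre by colour blob of the top face (brightest face) near the expected spot
x,y,h,fn=float(sys.argv[1]),float(sys.argv[2]),float(sys.argv[3]),sys.argv[4]
s=get_state();im=capture('wrist')[:,:,::-1].copy();q=pj('wrist',[[x,y,h]],s)[0];t=pj('wrist',[[*s['tcp_pos'][:2],h]],s)[0]
print('expected',q,'tcp',t)
for p,c in((q,(0,0,255)),(t,(0,255,0))): cv2.circle(im,tuple(np.int32(p.round())),2,c,-1)
u,v=np.int32(q);u=min(max(u-80,0),480);v=min(max(v-60,0),280);crop(im,u,v,160,120,3,fn);print('crop off',u,v)
E
python3 see.py .422 -.298 .084 pics/w5.png; python3 go.py .4215 -.2985 .037 0
```

```text
expected [327.0226 202.5058] tcp [323.1541 202.4947]
crop off 247 142
turn deg [-0.06 -0.04  0.87] then shift mm [ -1.    2.6 135.9] t 11.85 q [-0.28  0.28  0.92  2.03 -0.27  0.95  0.8 ]
```

View pics/w5.png

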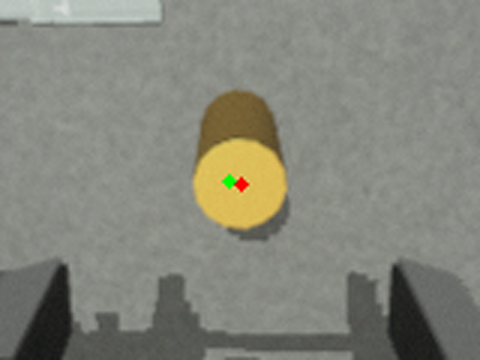

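The expected point (red) sits on the centre of the round top, so the wrist estimates hold. Grip.

Call:
jog_arm(
  increments=[
    [0,0,0,0,3,25,70],
    [0,0,0,0,0,35,70],
    [0,0,0,0,0,35,70],
    [0,0,0,0,0,30,70],
    [0,0,0,0,0,10,60],
    [0,0,0,0,0,0,50],
    [0,0,0,0,0,0,40],
    [0,0,0,0,0,0,34],
    [0,0,0,0,0,0,28],
    [0,0,0,0,0,0,10],
    [0,0,0,0,0,0,0],
    [0,0,0,0,0,0,0],
  ],
)

```text
time: 13.05
tcp_pos: [0.4228, -0.2983, 0.0394]
tool_rot: [2.204, 2.238, 0.001]
ft_force: [-2.3, 2.3, 12.7]
grip_width: 0.03
finger_force: 30.0
```

```bash
python3 go.py .5995 .263 .19 .9
```

```text
turn deg [ 0.07 -0.   -0.03] then shift mm [ 558.4  185.5 -150.6] t 13.05 q [-0.09  0.5   0.73  2.13 -0.52  0.7   1.  ]
```

Call:
jog_arm(
  increments=[
    [0,0,0,0,0,-10,0],
    [0,0,0,0,0,-30,0],
    [0,0,0,0,0,-40,0],
    [0,0,0,0,0,-40,0],
    [0,0,0,15,5,-25,0],
    [0,0,0,34,11.3,-5,0],
    [0,0,0,34,11.3,0,0],
    [0,0,0,34,11.3,0,0],
    [0,0,0,34,11.3,0,0],
    [0,0,0,34,11.3,0,0],
    [0,0,0,34,11.3,0,0],
    [0,0,0,34,11.3,0,0],
    [0,0,0,34,11.3,0,0],
    [0,0,0,34,11.3,0,0],
    [0,0,0,34,11.3,0,0],
    [0,0,0,34,11.3,0,0],
    [0,0,0,34,11.3,0,0],
    [0,0,0,34,11.3,0,0],
    [0,0,0,34,11.3,0,0],
    [0,0,0,34,11.3,0,0],
  ],
)

```text
time: 15.05
tcp_pos: [0.5887, 0.2307, 0.1889]
tool_rot: [2.205, 2.238, -0.001]
ft_force: [0.8, -1.2, -4.9]
grip_width: 0.0298
finger_force: 30.0
```

Call:
jog_arm(
  increments=[
    [0,0,0,25,8,0,0],
    [0,0,0,8,3,0,0],
    [0,0,0,0,0,0,0],
    [0,0,0,0,0,0,0],
  ],
)

```text
time: 15.45
tcp_pos: [0.5991, 0.2612, 0.1887]
tool_rot: [2.205, 2.237, -0.001]
ft_force: [0.0, -1.1, -5.0]
grip_width: 0.0298
finger_force: 30.0
```

```bash
python3 go.py .5995 .263 .045 .9
```

```text
turn deg [-0.01  0.05 -0.09] then shift mm [  1.8   0.4 143.7] t 15.45 q [-1.03  0.49  0.73  1.7  -0.36  1.09 -0.18]
```

Call:
jog_arm(
  increments=[
    [0,0,0,1.5,0,15,0],
    [0,0,0,0,0,30,0],
    [0,0,0,0,0,35,0],
    [0,0,0,0,0,30,0],
    [0,0,0,0,0,20,0],
    [0,0,0,0,0,10,0],
    [0,0,0,0,0,3,0],
    [0,0,0,0,0,1,0],
    [0,0,0,0,0,0,0],
  ],
)

```text
time: 16.35
tcp_pos: [0.5999, 0.2642, 0.0454]
tool_rot: [2.204, 2.238, 0.002]
ft_force: [0.1, -0.8, -5.3]
grip_width: 0.0298
finger_force: 30.0
```

Call:
jog_arm(
  increments=[
    [0,0,0,0,0,1,0],
    [0,0,0,0,0,1,0],
    [0,0,0,0,0,0.8,0],
    [0,0,0,0,0,0,0],
  ],
)

```text
time: 16.75
tcp_pos: [0.5996, 0.2644, 0.0425]
tool_rot: [-2.204, -2.238, -0.001]
ft_force: [-3.3, -1.6, 5.3]
grip_width: 0.0299
finger_force: 30.0
```

Call:
jog_arm(
  increments=[
    [0,0,0,0,0,0,34],
    [0,0,0,0,0,0,40],
    [0,0,0,0,0,0,48],
    [0,0,0,0,0,0,54],
    [0,0,0,0,0,-10,54],
    [0,0,0,0,0,-25,54],
    [0,0,0,0,0,-35,60],
    [0,0,0,0,0,-35,70],
    [0,0,0,0,0,-25,70],
    [0,0,0,0,0,0,70],
  ],
)

```text
time: 17.75
tcp_pos: [0.6011, 0.2645, 0.176]
tool_rot: [2.204, 2.237, 0.008]
ft_force: [0.1, 0.1, 0.1]
grip_width: 0.07
finger_force: 0.0
```

```bash
python3 go.py .4747 .1622 .17 -4.6
```

```text
turn deg [ 0.26 -0.18  5.45] then shift mm [-112.1 -117.8    6. ] t 17.75 q [-1.03  0.51  0.72  1.71 -0.38  1.06 -0.17]
```

Call:
jog_arm(
  increments=[
    [0.2,-0.2,5.4,0,0,0,70],
    [0,0,0,-16,-17.8,0,70],
    [0,0,0,-32,-33,0,70],
    [0,0,0,-32,-33,0,70],
    [0,0,0,-24,-25,0,70],
    [0,0,0,-8,-9,0,70],
    [0,0,0,0,0,0,70],
    [0,0,0,0,0,0,70],
  ],
)

```text
time: 18.55
tcp_pos: [0.4738, 0.1628, 0.1729]
tool_rot: [2.306, 2.133, -0.006]
ft_force: [1.1, -0.1, 0.8]
grip_width: 0.0699
finger_force: 0.0
```

```bash
python3 see.py .4747 .1622 .08 pics/w6.png; python3 go.py .4747 .1622 .037 -4.6
```

```text
expected [324.2387 201.5221] tcp [323.2857 200.978 ]
crop off 244 141
turn deg [-0.14  0.21  0.12] then shift mm [ -0.5   0.7 135.7] t 18.6 q [-1.19  0.23  0.85  2.06 -0.21  0.94 -0.3 ]
```

View pics/w6.png

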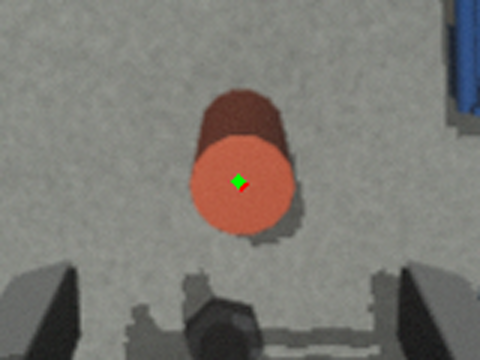

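The copper top is centred under the tool. Grip.

Call:
jog_arm(
  increments=[
    [0,0,0,0,0.7,25,70],
    [0,0,0,0,0,35,70],
    [0,0,0,0,0,35,70],
    [0,0,0,0,0,30,70],
    [0,0,0,0,0,10,60],
    [0,0,0,0,0,0,50],
    [0,0,0,0,0,0,42],
    [0,0,0,0,0,0,37],
    [0,0,0,0,0,0,32],
    [0,0,0,0,0,0,10],
    [0,0,0,0,0,0,0],
    [0,0,0,0,0,0,0],
    [0,0,0,0,0,-10,0],
    [0,0,0,0,0,-30,0],
    [0,0,0,0,0,-40,0],
    [0,0,0,0,0,-30,0],
    [0,0,0,0,0,-20,0],
    [0,0,0,0,0,0,0],
  ],
)

```text
time: 20.4
tcp_pos: [0.4746, 0.1622, 0.1699]
tool_rot: [-2.307, -2.132, 0.002]
ft_force: [-0.8, 0.3, -7.5]
grip_width: 0.0335
finger_force: 30.0
```

```bash
python3 go.py .6085 .047 .17 -4.6
```

```text
turn deg [-0.06  0.02  0.08] then shift mm [-104.1  142.7   -0.1] t 20.4 q [-1.2   0.24  0.86  2.06 -0.23  0.93 -0.29]
```

Call:
jog_arm(
  increments=[
    [0,0,0,-10,14,0,0],
    [0,0,0,-24,33,0,0],
    [0,0,0,-26,35,0,0],
    [0,0,0,-26,35,0,0],
    [0,0,0,-14,20,0,0],
    [0,0,0,-4,6,0,0],
    [0,0,0,0,0,0,0],
    [0,0,0,0,0,20,0],
    [0,0,0,0,0,35,0],
    [0,0,0,0,0,35,0],
    [0,0,0,0,0,20,0],
    [0,0,0,0,0,10,0],
    [0,0,0,0,0,4,0],
    [0,0,0,0,0,0.5,0],
    [0,0,0,0,0,0,0],
    [0,0,0,0,0,0,0],
  ],
)

```text
time: 22.0
tcp_pos: [0.6081, 0.0465, 0.0438]
tool_rot: [2.307, 2.132, -0.006]
ft_force: [-0.4, -0.4, -6.9]
grip_width: 0.0333
finger_force: 30.0
```

Call:
jog_arm(
  increments=[
    [0,0,0,0,0,1,0],
    [0,0,0,0,0,0.8,0],
    [0,0,0,0,0,0,0],
  ],
)

```text
time: 22.3
tcp_pos: [0.6079, 0.0464, 0.0416]
tool_rot: [2.308, 2.132, -0.007]
ft_force: [-3.2, 0.0, 4.9]
grip_width: 0.0338
finger_force: 30.0
```

Call:
jog_arm(
  increments=[
    [0,0,0,0,0,0,38],
    [0,0,0,0,0,0,44],
    [0,0,0,0,0,0,50],
    [0,0,0,0,0,0,54],
    [0,0,0,0,0,-10,54],
    [0,0,0,0,0,-25,54],
    [0,0,0,0,0,-35,60],
    [0,0,0,0,0,-35,70],
    [0,0,0,0,0,-25,70],
    [0,0,0,0,0,0,70],
  ],
)

```text
time: 23.3
tcp_pos: [0.6098, 0.0465, 0.175]
tool_rot: [2.306, 2.13, -0.001]
ft_force: [-0.2, -0.2, -0.2]
grip_width: 0.0696
finger_force: 0.0
```

```bash
python3 go.py .4607 -.0043 .17 13.6
```

```text
turn deg [  0.06   0.11 -18.15] then shift mm [ -14.4 -156.9    5. ] t 23.3 q [-0.8   0.46  0.82  1.82 -0.38  1.03  0.09]
```

Call:
jog_arm(
  increments=[
    [0,0.1,-6.1,0,0,0,70],
    [0,0,-6.1,0,0,0,70],
    [0,0,-6,0,0,0,70],
    [0,0,0,-1.4,-16.9,0,70],
    [0,0,0,-3,-35,0,70],
    [0,0,0,-4,-40,0,70],
    [0,0,0,-4,-40,0,70],
    [0,0,0,-2,-20,0,70],
    [0,0,0,0,-5,0,70],
    [0,0,0,0,0,0,70],
    [0,0,0,0,0,0,70],
  ],
)

```text
time: 24.4
tcp_pos: [0.4601, -0.0038, 0.1719]
tool_rot: [-1.94, -2.47, 0.005]
ft_force: [-0.2, 0.2, 0.2]
grip_width: 0.0702
finger_force: 0.0
```

```bash
python3 see.py .4607 -.0043 .092 pics/w7.png; python3 go.py .4607 -.0043 .040 13.6
```

```text
expected [323.786  205.7379] tcp [323.2611 205.1124]
crop off 243 145
turn deg [-0.2   0.09  0.1 ] then shift mm [ -0.5   0.5 131.8] t 24.45 q [-0.89  0.13  0.83  2.14 -0.12  0.92  0.25]
```

View pics/w7.png

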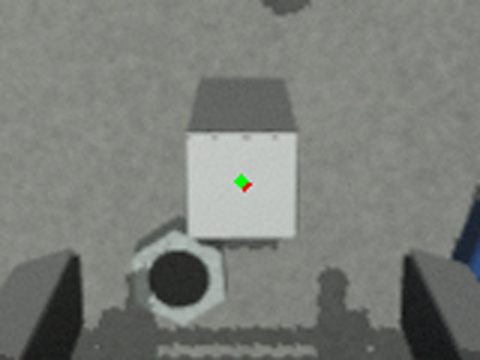

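The square lies square to the fingers and centred, and the low nut is clear of the finger paths at that height. Grip and lift.

Call:
jog_arm(
  increments=[
    [0,0,0,0,0.5,25,70],
    [0,0,0,0,0,35,70],
    [0,0,0,0,0,35,70],
    [0,0,0,0,0,27,70],
    [0,0,0,0,0,10,60],
    [0,0,0,0,0,0,50],
    [0,0,0,0,0,0,42],
    [0,0,0,0,0,0,37],
    [0,0,0,0,0,0,32],
    [0,0,0,0,0,0,10],
    [0,0,0,0,0,0,0],
    [0,0,0,0,0,0,0],
  ],
)

```text
time: 25.65
tcp_pos: [0.4599, -0.0041, 0.0407]
tool_rot: [-1.94, -2.47, 0.003]
ft_force: [-1.5, 0.7, 10.4]
grip_width: 0.0337
finger_force: 30.0
```

```bash
python3 go.py .595 -.1935 .17 -7.3
```

```text
turn deg [-0.11  0.03 20.99] then shift mm [-170.7  158.1 -129.3] t 25.65 q [-0.7   0.39  0.68  2.24 -0.42  0.63  0.53]
```

Call:
jog_arm(
  increments=[
    [0,0,0,0,0,-10,0],
    [0,0,0,0,0,-30,0],
    [0,0,0,0,0,-40,0],
    [0,0,0,0,0,-35,0],
    [0,0,7,0,0,-14,0],
    [0,0,7,0,0,0,0],
    [0,0,7,0,0,0,0],
    [0,0,0,-15,14,0,0],
    [0,0,0,-27,25,0,0],
    [0,0,0,-27,25,0,0],
    [0,0,0,-27,25,0,0],
    [0,0,0,-27,25,0,0],
    [0,0,0,-27,25,0,0],
    [0,0,0,-15,14,0,0],
    [0,0,0,-5.5,5,0,0],
    [0,0,0,0,0,0,0],
    [0,0,0,0,0,0,0],
  ],
)

```text
time: 27.35
tcp_pos: [0.5939, -0.1925, 0.1687]
tool_rot: [-2.357, -2.074, 0.006]
ft_force: [-0.6, 0.8, -2.9]
grip_width: 0.0338
finger_force: 30.0
```

```bash
python3 go.py .595 -.1935 .0455 -7.3; python3 - <<'E'
from h import *
s=get_state();im=capture('wrist')[:,:,::-1].copy()
for yaw,c0 in ((-7.3,(.547,-.219)),):
    y=np.radians(yaw);u=np.array([np.cos(y),np.sin(y)]);v=np.array([-u[1],u[0]]);c=np.array(c0)+.085*u
    L=lambda P,z:np.int32(16*pj('wrist',[[*(c+a*u+b*v),z] for a,b in P],s))
    cv2.polylines(im,[L([(.0,.065),(-.085,.065),(-.085,-.065),(.0,-.065)],.04)],False,(0,0,255),1,cv2.LINE_AA,4)
    cv2.polylines(im,[L([(.0,.062),(-.082,.062),(-.082,-.062),(.0,-.062)],.003)],False,(0,255,255),1,cv2.LINE_AA,4)
cv2.imwrite('pics/w8.png',im)
E
```

```text
turn deg [-0.22  0.09 -0.  ] then shift mm [ -0.9   1.2 123.2] t 27.35 q [-0.41  0.5   0.84  1.79 -0.43  1.04  0.47]
```

View pics/w8.png

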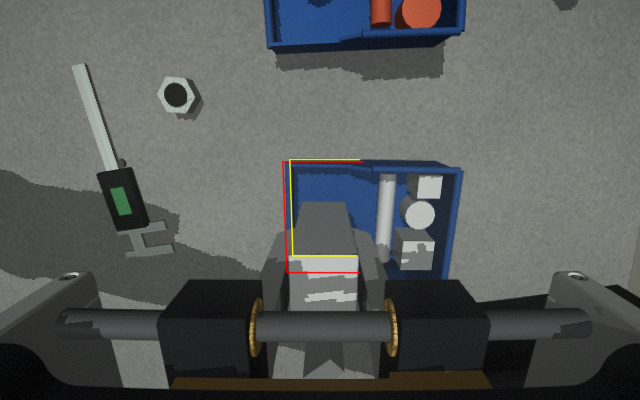

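The overlay fits the aluminium bin (lip at column 285, left wall at row 161). Lower the square.

Call:
jog_arm(
  increments=[
    [0,0,0,-0.9,1,20,0],
    [0,0,0,0,0,35,0],
    [0,0,0,0,0,35,0],
    [0,0,0,0,0,20,0],
    [0,0,0,0,0,8,0],
    [0,0,0,0,0,4,0],
    [0,0,0,0,0,1,0],
    [0,0,0,0,0,0,0],
    [0,0,0,0,0,0,0],
  ],
)

```text
time: 28.3
tcp_pos: [0.5955, -0.1947, 0.0465]
tool_rot: [-2.359, -2.075, 0.004]
ft_force: [-0.9, -0.8, -2.5]
grip_width: 0.0341
finger_force: 30.0
```

Call:
jog_arm(
  increments=[
    [0,0,0,0,0,1,0],
    [0,0,0,0,0,1,0],
    [0,0,0,0,0,0.6,0],
    [0,0,0,0,0,0,0],
  ],
)

```text
time: 28.7
tcp_pos: [0.5951, -0.1948, 0.0437]
tool_rot: [-2.358, -2.074, 0.005]
ft_force: [-3.9, 2.0, 12.2]
grip_width: 0.0336
finger_force: 30.0
```

Call:
jog_arm(
  increments=[
    [0,0,0,0,0,0,38],
    [0,0,0,0,0,0,44],
    [0,0,0,0,0,0,50],
    [0,0,0,0,0,0,54],
    [0,0,0,0,0,-10,54],
    [0,0,0,0,0,-25,54],
    [0,0,0,0,0,-35,60],
    [0,0,0,0,0,-35,70],
    [0,0,0,0,0,-25,75],
    [0,0,0,0,0,0,75],
  ],
)

```text
time: 29.7
tcp_pos: [0.5969, -0.1953, 0.1769]
tool_rot: [2.357, 2.073, -0.001]
ft_force: [-0.5, 0.1, -1.1]
grip_width: 0.0745
finger_force: 0.0
```

```bash
python3 go.py .5687 -.3909 .17 35; python3 - <<'E'
from h import *
# black box near corner height: look at its rim in top view/side view not needed if low; estimate from side pic (526..)
print(bp('side',[(497,213)],.10),bp('side',[(497,213)],.13),bp('top',[(430,136)],.10),bp('top',[(430,136)],.13))
E
```

```text
turn deg [  0.05   0.15 -42.35] then shift mm [-144.  -135.2    6.9] t 29.7 q [-0.41  0.5   0.85  1.78 -0.42  1.06  0.47]
[[ 0.7026 -0.3776  0.1   ]] [[ 0.6687 -0.3922  0.13  ]] [[ 0.667  -0.3624  0.1   ]] [[ 0.6586 -0.355   0.13  ]]
```

Call:
jog_arm(
  increments=[
    [0,0.1,-7,0,0,0,75],
    [0,0,-7,0,0,0,75],
    [0,0,-7.1,0,0,0,75],
    [0,0,-7.1,0,0,0,75],
    [0,0,-7.1,0,0,0,75],
    [0,0,-7,0,0,0,75],
    [0,0,0,-14,-13.2,0,75],
    [0,0,0,-28,-26,0,75],
    [0,0,0,-30,-28,0,75],
    [0,0,0,-30,-28,0,75],
    [0,0,0,-26,-24,0,75],
    [0,0,0,-12,-12,0,75],
    [0,0,0,-4,-4,0,75],
    [0,0,0,0,0,0,75],
    [0,0,0,0,0,0,75],
  ],
)

```text
time: 31.2
tcp_pos: [0.5678, -0.3882, 0.1728]
tool_rot: [-1.447, -2.784, 0.001]
ft_force: [-0.2, 0.9, 0.3]
grip_width: 0.0748
finger_force: 0.0
```

```bash
python3 go.py .5687 -.3909 .05 35; python3 - <<'E'
from h import *
s=get_state();im=capture('wrist')[:,:,::-1].copy()
y=np.radians(35);v=np.array([np.cos(y),np.sin(y)]);u=np.array([-v[1],v[0]])
q=pj('wrist',[[*(np.array([.5687,-.3909])+a*u*.0125+b*v*.021),.086] for a,b in((1,1),(1,-1),(-1,-1),(-1,1))],s)
cv2.polylines(im,[np.int32(q*16)],True,(0,0,255),1,cv2.LINE_AA,4)
g=im.copy();crop(g,200,120,250,200,3.2,'pics/w9.png')
E
```

```text
turn deg [-0.13 -0.17  0.07] then shift mm [ -2.7  -0.9 122.8] t 31.2 q [ 0.05  0.55  0.66  1.63 -0.37  1.09  1.42]
```

View pics/w9.png

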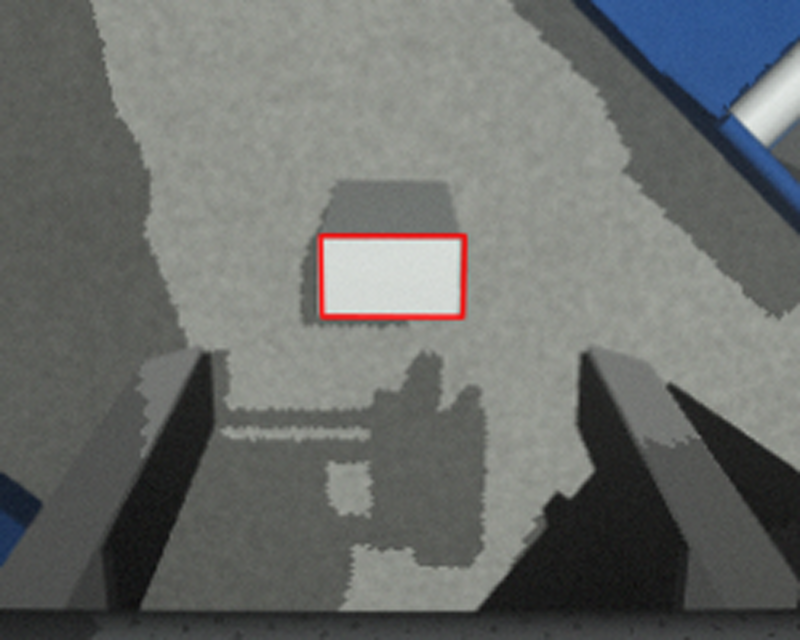

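The outline matches the flat exactly. Grip.

Call:
jog_arm(
  increments=[
    [0,0,0,-2.7,-0.9,25,75],
    [0,0,0,0,0,35,75],
    [0,0,0,0,0,30,75],
    [0,0,0,0,0,22,75],
    [0,0,0,0,0,10,70],
    [0,0,0,0,0,0,60],
    [0,0,0,0,0,0,50],
    [0,0,0,0,0,0,45],
    [0,0,0,0,0,0,40],
    [0,0,0,0,0,0,20],
    [0,0,0,0,0,0,0],
    [0,0,0,0,0,0,0],
  ],
)

```text
time: 32.45
tcp_pos: [0.5682, -0.393, 0.0521]
tool_rot: [-1.45, -2.785, 0.002]
ft_force: [0.1, 1.6, 7.3]
grip_width: 0.0418
finger_force: 29.9
```

```bash
python3 go.py .5877 -.2555 .18 -7.3
```

```text
turn deg [-0.11 -0.   42.28] then shift mm [ 138.8    1.9 -127.9] t 32.45 q [ 0.11  0.68  0.58  1.71 -0.46  0.89  1.49]
```

Call:
jog_arm(
  increments=[
    [0,0,0,0,0,-10,0],
    [0,0,0,0,0,-30,0],
    [0,0,0,0,0,-40,0],
    [0,0,0,0,0,-35,0],
    [0,0,7,0,0,-13,0],
    [0,0,7,0,0,0,0],
    [0,0,7.1,0,0,0,0],
    [0,0,7.1,0,0,0,0],
    [0,0,7.1,0,0,0,0],
    [0,0,7,0,0,0,0],
    [0,0,0,15,0,0,0],
    [0,0,0,30,1,0,0],
    [0,0,0,35,1,0,0],
    [0,0,0,35,0,0,0],
    [0,0,0,18,0,0,0],
    [0,0,0,6,0,0,0],
    [0,0,0,0,0,0,0],
    [0,0,0,0,0,0,0],
  ],
)

```text
time: 34.25
tcp_pos: [0.5874, -0.2559, 0.1793]
tool_rot: [-2.357, -2.074, 0.004]
ft_force: [0.1, -1.2, -2.5]
grip_width: 0.0422
finger_force: 29.9
```

```bash
python3 go.py .5877 -.2555 .057 -7.3
```

```text
turn deg [-0.18  0.04 -0.01] then shift mm [  0.4   0.2 122.3] t 34.25 q [-0.32  0.53  0.88  1.75 -0.46  1.09  0.59]
```

Call:
jog_arm(
  increments=[
    [0,0,0,0,0,20,0],
    [0,0,0,0,0,35,0],
    [0,0,0,0,0,30,0],
    [0,0,0,0,0,20,0],
    [0,0,0,0,0,10,0],
    [0,0,0,0,0,5,0],
    [0,0,0,0,0,2,0],
    [0,0,0,0,0,0,0],
    [0,0,0,0,0,0,0],
  ],
)

```text
time: 35.15
tcp_pos: [0.5877, -0.2553, 0.0578]
tool_rot: [-2.358, -2.074, 0.003]
ft_force: [1.0, 0.4, -2.3]
grip_width: 0.0419
finger_force: 29.9
```

Call:
jog_arm(
  increments=[
    [0,0,0,0,0,1,0],
    [0,0,0,0,0,1,0],
    [0,0,0,0,0,0.5,0],
    [0,0,0,0,0,0,0],
  ],
)

```text
time: 35.55
tcp_pos: [0.5876, -0.2551, 0.055]
tool_rot: [-2.357, -2.074, 0.003]
ft_force: [-1.8, 1.2, 7.0]
grip_width: 0.0419
finger_force: 30.0
```

Touched down. Release, lift and back away, then check numerically, since the picture budget is used up.

Call:
jog_arm(
  increments=[
    [0,0,0,0,0,0,46],
    [0,0,0,0,0,0,50],
    [0,0,0,0,0,0,56],
    [0,0,0,0,0,0,60],
    [0,0,0,0,0,-10,60],
    [0,0,0,0,0,-25,60],
    [0,0,0,0,0,-35,60],
    [0,0,0,0,0,-35,70],
    [0,0,0,0,0,-40,75],
    [0,0,0,-20,-10,-40,75],
    [0,0,0,-35,-20,-30,75],
    [0,0,0,-35,-20,0,75],
    [0,0,0,-20,-20,0,75],
    [0,0,0,0,0,0,75],
    [0,0,0,0,0,0,75],
  ],
)

```text
time: 37.05
tcp_pos: [0.5044, -0.3554, 0.2702]
tool_rot: [-2.359, -2.072, 0.003]
ft_force: [0.9, -0.3, 0.8]
grip_width: 0.0753
finger_force: 0.0
```

```bash
python3 - <<'E'
from h import *
s=get_state();print(s['tcp_pos'],s['ft_force'],s['time'])
im=capture('top');hsv=cv2.cvtColor(im,cv2.COLOR_RGB2HSV);cv2.imwrite('pics/topend.png',im[:,:,::-1])
ex={'hex':(.5998,.1998,.093),'bround':(.5996,.2644,.087),'copper':(.608,.0464,.083),'square':(.5951,-.1948,.095),'flat':(.5876,-.2551,.089)}
for n,p in ex.items():
    u=pj('top',[[p[0]-.005,p[1]-.002,p[2]]])[0];r=np.int32(u.round());w=im[r[1]-9:r[1]+10,r[0]-9:r[0]+10].astype(int)
    R_,G,B=w[...,0],w[...,1],w[...,2]
    m=(R_>B+40) if n in('hex','bround','copper') else (R_>130)
    k,l,st,c=cv2.connectedComponentsWithStats(m.astype(np.uint8))
    i=l[9,9];print(n,'exp',u,'col',w[9,9],'blob',(c[i]+r-9).round(1) if i else None,st[i] if i else None,'-> xy',bp('top',[c[i]+r-9],p[2])[0])
E
```

```text
[ 0.5044 -0.3554  0.2702] [ 0.9493 -0.2555  0.821 ] 37.05
hex exp [259.7547 156.7524] col [214 198  90] blob [260.  158.4] [  3   4  13  14 122] -> xy [0.5892 0.197  0.093 ]
bround exp [240.4346 157.2072] col [214 199  92] blob [241.1 158.6] [ 5  5 11 13 98] -> xy [0.5899 0.2601 0.087 ]
copper exp [306.7017 155.1228] col [198 116  83] blob [306.4 156.3] [  4   4  10  14 109] -> xy [0.5991 0.0454 0.083 ]
square exp [380.4327 158.5917] col [200 205 205] blob [379.8 158.3] [  3   3  12  12 123] -> xy [ 0.5909 -0.1947  0.095 ]
flat exp [398.4904 161.3846] col [199 204 204] blob [397.3 160.9] [  4   2  10  14 110] -> xy [ 0.584  -0.2532  0.089 ]
```

All five tops lie within about 2 px of where upright pieces must show, and the robot touches nothing.

```bash
python3 -c "
from plant import *
print(job_done())"
```

```text
the job is handed in; nothing more can be done
None
```

The job is handed in at about 37 s: both brass, the copper and both aluminium bar ends were stood upright in the front halves of their own bins, the steel one was left alone, and a final top-camera check put all five tops within about 2 px of where they should be.

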